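# Pack two spacer bushes home in the bearing tube

## Task

One steel spacer bush is already started in the upright steel tube. Drop the other one in on top of it, then take the packing rod from its wooden block and press both bushes steadily down the tube until they bottom out firmly on the sprung seat inside: past the first resistance until you feel about 18 N for a moment, never more than 28 N. Stand the rod back in its block and leave the other things on the table where they are.

Things in the scene. Friction and masses are not known exactly. Their poses are not given: they have to be found in the camera images.
- tube: Upright steel tube bolted to the table on a grey 110x110 mm plate, 138 mm high in all: a dark housing 75 mm across up to 80 mm, above it a pipe 46 mm across, at the top a flared mouth. Origin at the centre of its underside on the table, z up along the bore. The bore is 32 mm wide.
- tube_pads (a point): Point on the bore's axis 57 mm above the table, amid three hidden spring pads (38 to 76 mm high) that rub on the bushes: pushing the bushes down between them takes 3 to 9 N, unevenly.
- tube_base (a point): Point on the bore's axis 10 mm above the table. Above it is the sprung seat, free height 22 to 37 mm over the table, different each time and neither seen nor measured; it yields 1 mm per 3 N. With the bushes just on it the upper one's top is 37 to 52 mm below the rim, up to 8 mm more when pressed. Once the rod is off, the seat lifts them back a few mm; that is right.
- tube_mouth (a point): Centre of the tube's upper rim, 138 mm above the table; z up along the bore. The mouth flares from the 32 mm bore, 12 mm below the rim, to 46 mm at the rim.
- bush_in_tube: The first steel bush, 28 mm diameter, 32 mm long, already in the tube, held by the spring pads with its top about 45 mm below the rim. Origin at the centre of its lower end, z up.
- bush_in_tube_top (a point): Centre of the upper end of the first bush.
- bush: The second steel bush, the same size (28 mm diameter, 32 mm long, edges chamfered 1.5 mm, 70 g), standing upright on the table. Origin at the centre of its lower end, z up. Dropped into the mouth it falls onto the first one and knocks it on a little, stopping with its top 12 to 28 mm below the rim.
- bush_top (a point): Centre of the upper end of the second bush.
- holder: Dark wooden block 75x75x70 mm fixed to the table, with a round hole 26 mm wide and 60 mm deep in its top, where the rod stands. Origin at the centre of its underside.
- holder_mouth (a point): Centre of the hole's mouth on the block's top, 70 mm above the table.
- rod: Packing rod, 154 mm long, 250 g, standing in the block: a steel shaft 22 mm in diameter and 97 mm long below, a round guard 38 mm across from 97 to 104 mm, above it a round wooden handle 24 mm in diameter from 104 to 154 mm. Origin at the centre of the foot, z up to the handle. Hold it by the handle with the fingertips just above the guard.
- rod_foot (a point): Centre of the rod's lower end.
- guide_roller: Bystander to leave alone: dark waisted rubber roller, 52 mm across, 52 high; origin at the centre of its underside.
- pipe_collar: Bystander to leave alone: dark squarish iron collar, 44x50 mm, 22 high; origin at the centre of its underside.
- chrome_cup: Bystander to leave alone: chrome cup, 61 mm across, 66 high; origin at the centre of its underside.
- tape_roll: Bystander to leave alone: roll of grey tape lying flat, 70 mm across, 46 high; origin at the centre of its underside.
- strap_hook_3: Bystander to leave alone: black rolled strap hook lying on edge, 58x134 mm, 26 high; origin at the centre of its underside.
- tag_stack: Bystander to leave alone: bundle of number tags, 38x65 mm, 19 high; origin at the centre of its underside.
- u_bracket_1: Bystander to leave alone: rusty U-shaped bracket, 30x78 mm, 42 high; origin at the centre of its underside.
Not all that is in view belongs to the job. What is shaped like the rod but yellow is not meant.

How it is judged (in metres and radians):
On the way, in this order (a step that is already met when the one before it is completed fails the run):
1. the second bush stands in the tube on top of the first (horizontal distance between bush_top and tube_mouth below 0.006 m and z of bush_top in the frame of tube_mouth below 0 m and contact force between the fingers and bush below 0.1 N), for 0.2 s.
2. the bushes are pressed onto the seat with the rod at more than 14 N (contact force between rod and bush above 14 N and z of bush_top in the frame of tube_mouth below -0.034 m and z of bush_in_tube_top in the frame of tube_mouth below -0.066 m and linear speed of bush below 0.012 m/s), for 0.2 s.
At the end, for the whole second after the job is handed in: Both bushes packed on the seat, one on the other (within 4 mm), pressed there by the rod at over 14 N for 0.2 s: tops at least 34 and 66 mm below the rim, within 6 mm of the bore's axis. Rod released, at rest, upright (0.15 rad), foot at least 50 mm down the block's hole (z of bush_top in the frame of tube_mouth below -0.034 m and z of bush_in_tube_top in the frame of tube_mouth below -0.066 m and horizontal distance between bush_top and tube_mouth below 0.006 m and distance between bush_top and bush_in_tube_top below 0.036 m and horizontal distance between rod_foot and holder_mouth below 0.008 m and z of rod_foot in the frame of holder_mouth below -0.05 m and angle between rod's own z axis and vertical below 0.15 rad and linear speed of each of rod, bush below 0.02 m/s); the robot touches nothing.
It fails at once if the rod presses on the bushes with more than 28 N (contact force between rod and bush above 28 N).
It fails at once if the fingers press on the tube or the block with more than 28 N (contact force between the fingers and tube above 28 N or contact force between the fingers and holder above 28 N).
It fails at once if a bystander is moved by more than 30 mm (distance of any of guide_roller, pipe_collar, chrome_cup, tape_roll, strap_hook_3, tag_stack, u_bracket_1 from where it was at the start of the episode above 0.03 m).
It also fails if it takes over 72 s, if anything falls off the work surface, if the arm or the gripper's body presses on something with over 40 N, if the wrist force passes 120 N, or if a joint passes its speed limit or range.

## Robot

A 6-joint arm with a two-finger parallel gripper is mounted at the origin on a cart in front of the work surface, level with it; the furniture and walls round the work are solid. World frame = base frame: x ahead of the robot, y to its left, z up, the work surface at z = 0. Lengths are in m, angles in degrees, forces in N, time in s.
With the tool pointing down it reaches from about 0.2 to 0.875 m from the base axis. Payload 3.4 kg.
Tool frame: the origin (TCP) lies between the finger pads; the fingertips stand 8 mm ahead of it and the grasp point (between the pads) lies 11 mm behind it (bot.tcp_to_tips is the distance from the TCP to the fingertips, in m); z points along the fingers, y is the line along which they close (so a half turn about z gives the same grasp; the last joint's range is limited). The gripper opens to 94 mm and grips with 3 to 60 N. Pads are 16 mm wide; open, the fingers measure 119 mm over their backs; the gripper's body (75 mm by 177 mm) begins 78 mm behind the grasp point.
Start: joints at [-79.183, 15.808, 86.224, -0, 77.962, -6.933], TCP at [0.175, -0.548, 0.187] pointing down, gripper open.
Joint ranges: [-165.64, 165.64], [-43.16, 119.46], [12.63, 154.43], [-67.54, 247.53], [6.08, 155.33], [-154.97, 154.97]. Speed limits (degrees/s): [147.25, 147.25, 180, 180, 180, 180].

## Interface

Orientations are given as a 3x3 rotation matrix whose columns are the frame's x, y, z axes.
In Python, from plant import telemetry, imaging, sign_off, bot gives the robot as it stands. The module is installed in compiled form; this text tells all that it offers.
- The arm moves only by the tool carry_out, never from a script. Its argument "plan" is a list of rows, each a list of 5 numbers: the shift along the tool's x, y, z in m, then the turn about the tool's z in degrees, then the opening, from 0 (shut) to 1 (fully open). In form: [[x, y, z, spin, grip], ...]. A call has exactly 10 rows; each row shifts and turns the commanded pose from where the row before left it, along the tool's axes as they then stand; what a row does not reach is not made up. A row lasts 1/10 s, in which the tool goes at most 50 mm and 8.59 degrees, less where a joint would pass 70% of its speed; a pose out of reach is approached as far as the arm can. A call with a gripper value outside its range is refused whole. The fingers move at their own pace and stop on an object; "force" is the grip in N (left out, the last holds). Time passes only in rows, so rows that do not move let the fingers close, or fill a call up. It gives the time, the measured TCP pose, the force, the opening and the grip force at its end, in the units of the state.
- telemetry.observe(): the state, without advancing time (a new reading comes with each control period).
- imaging.snapshot(name): name is "scene" or "top" or "wrist"; returns (picture, depth): 400x640x3 uint8, blue, green, red; 400x640 float32, m along the optical axis (not along the pixel's ray), 0 where there is no reading.
- imaging.calibration(name): a dict with "intrinsics" (3x3 intrinsics, pixels), "k1" (the pictures are not rectified: a ray, as slopes to the right and down, at radius r is drawn at 1 + k1 r^2 times it, then the intrinsics apply), "R" (3x3) and "t" (3): a world point X has camera coordinates R X + t. Camera axes: x right, y down, z forward; pixel columns grow to the right and rows downward; lengths in m; the calibration is good to about 2 mm. A picture is of the moment at which its call begins: read the wrist's pose just before it. calibration takes no time and is no camera call; for the wrist camera it gives the pose at the moment of the call.
- sign_off(): hands the job in; it is judged then, once.
The state is a dict: "time_s": time; "qpos": joint angles; "dq": joint speeds; "joint_torque": joint torques, N m; "position": TCP position; "ee_rot": TCP orientation; "contact_force": force on the tool from outside, world axes, zero at the start; "ft_torque": the same for the moment, N m; "gripper_width": finger opening in m; "gripper_force": force on a finger pad.
Only numpy, scipy, OpenCV 4.12 (cv2) and the standard library are available. Lean on these libraries where they do the work, as an engineer would, in place of code of your own. Each camera call takes 0.05 s, during which the arm holds its last target. There are 200 camera calls.

## Working session

There is one attempt and no reset: what is moved stays moved. The work goes in short steps, Python scripts to look and compute and a tool call to move; the robot and the scene stay as the last step left them, time stands still between calls to the robot, and variables do not carry over. Pictures are saved under pics/ and viewed, at most 10 in all, crops included, and the job is handed in when it is done.

Besides the shell and the picture viewer there is one more tool, called after "Request:" as a command line: name --pt "numbers of a row" for each row, then --argument value for the rest. carry_out: Moves the arm, as the interface text tells. Its arguments: {"type":"object","properties":{"plan":{"type":"array"},"force":{"type":"number"}},"required":["plan"]}

```bash
mkdir -p pics
cat > h.py <<'E'
import numpy as np, cv2
from plant import telemetry, imaging, sign_off, bot
def ray(c,u,v):
    K=np.array(c["intrinsics"],float); k1=float(c["k1"])
    p=cv2.undistortPoints(np.array([[[u,v]]],float),K,np.array([k1,0,0,0,0.]))[0,0]
    return np.array([p[0],p[1],1.])
def pt(c,u,v,d):
    return np.array(c["R"]).T@(ray(c,u,v)*d-np.array(c["t"]))
def atz(c,u,v,z):
    R=np.array(c["R"]); o=-R.T@np.array(c["t"]); w=R.T@ray(c,u,v)
    return o+w*(z-o[2])/w[2]
def cloud(c,D):
    K=np.array(c["intrinsics"],float); H,W=D.shape
    g=np.stack(np.meshgrid(np.arange(W),np.arange(H)),-1).reshape(-1,1,2).astype(float)
    p=cv2.undistortPoints(g,K,np.array([float(c["k1"]),0,0,0,0.]))[:,0]
    P=np.c_[p,np.ones(len(p))]*D.reshape(-1,1)
    return ((P-np.array(c["t"]))@np.array(c["R"])).reshape(H,W,3)
E
python3 - <<'E'
from h import *
for n in ["scene","top"]:
    c=imaging.calibration(n); im,d=imaging.snapshot(n)
    cv2.imwrite(f"pics/{n}0.png",im); np.savez(f"{n}0.npz",im=im,d=d,**{k:np.array(c[k]) for k in c})
    print(n,-np.array(c["R"]).T@np.array(c["t"]),c["k1"])
s=telemetry.observe(); print(s["time_s"],s["position"],s["ee_rot"],s["contact_force"],s["gripper_width"],bot.tcp_to_tips)
E
```

```text
scene [-0.15941428  0.45752565  0.99691437] -0.014072279039123621
top [ 0.31565832 -0.04470395  1.1721177 ] -0.07911600714656639
0.1 [ 0.17516476 -0.54712319  0.18620044] [[ 9.52399831e-01  3.04851526e-01 -3.28719256e-04]
 [ 3.04851657e-01 -9.52398533e-01  1.58177114e-03]
 [ 1.69133609e-04 -1.60668917e-03 -9.99998695e-01]] [-1.16697588  0.18194968  0.35398237] 0.0936785888821599 0.008
```

View pics/scene0.png

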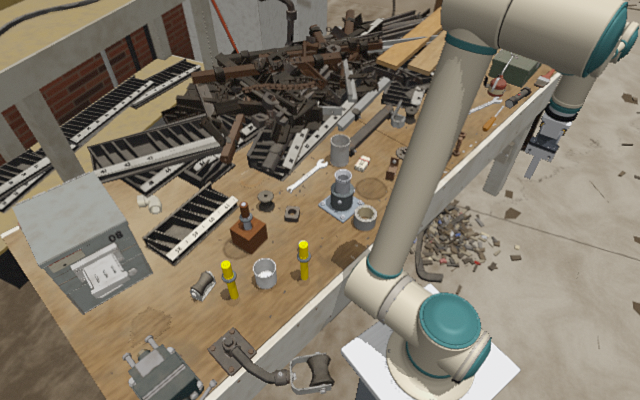

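View pics/top0.png

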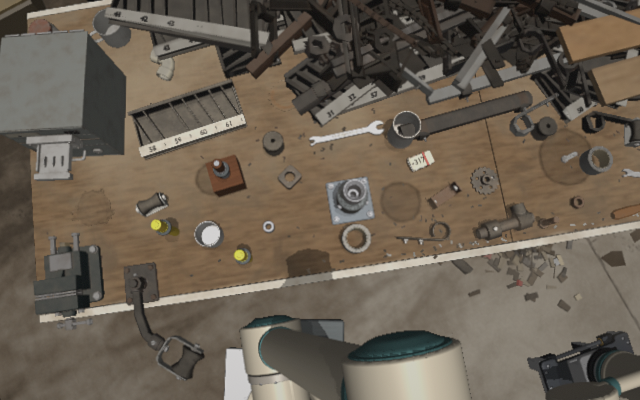

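The scene view shows the wood block with the rod at (248,228), the yellow decoys at (230,280) and (303,260), and the tube at (343,195). In the top view the rod is at (220,168), the tube at (352,193), and the bush candidates are (268,227), (577,202), (455,187) and (547,127).

Run:
```python
from h import *
T=np.load("top0.npz");S=np.load("scene0.npz")
P=cloud(T,T["d"]); Q=cloud(S,S["d"])
def proj(c,X):
    return cv2.projectPoints(np.array([X],float),cv2.Rodrigues(c["R"])[0],c["t"],c["intrinsics"].astype(float),np.array([float(c["k1"]),0,0,0,0]))[0].ravel()
for n,(u,v) in dict(cand=(268,227),c2=(577,202),c3=(455,187),c4=(440,230),rod=(218,165),y1=(158,225),y2=(240,254),tube=(351,192)).items():
    B=P[v-9:v+10,u-9:u+10].reshape(-1,3); B=B[np.isfinite(B[:,2])]
    z=B[:,2]; hi=B[z>z.max()-0.01]
    print(n,P[v,u].round(3),"max",z.max().round(3),len(hi),hi.mean(0).round(3),proj(S,hi.mean(0)).round())
# fine: tube rim & holder top
for n,(u,v,w,lo,h) in dict(tube=(351,192,30,.128,.146),holder=(225,175,30,.062,.078),handle=(218,165,20,.155,.175),bush=(268,227,12,.022,.042)).items():
    B=P[v-w:v+w,u-w:u+w].reshape(-1,3); B=B[(B[:,2]>lo)&(B[:,2]<h)]
    if len(B)>3: print(n,len(B),B.mean(0).round(4),((B.min(0)+B.max(0))/2).round(4),np.ptp(B,axis=0).round(3), cv2.minAreaRect(B[:,:2].astype(np.float32)))
    C=Q.reshape(-1,3)
    if len(B)>3:
        m=B.mean(0); C=C[(abs(C[:,0]-m[0])<.06)&(abs(C[:,1]-m[1])<.06)&(C[:,2]>lo)&(C[:,2]<h)]
        if len(C): print("  scene",len(C),C.mean(0).round(4),((C.min(0)+C.max(0))/2).round(4),C[:,2].max())
a=T["im"][197:257,238:298]; 
x,y=proj(S,P[227,268]).astype(int); b=S["im"][max(0,y-30):y+30,x-30:x+30]
cv2.imwrite("pics/c.png",np.hstack([cv2.resize(a,(400,400),interpolation=3),cv2.resize(b,(400,400),interpolation=3)]))
```

```text
cand [0.449 0.067 0.002] max 1.172 5 [ 0.316 -0.045  1.172] [ 462. -518.]
c2 [ 0.533 -0.745 -0.003] max 0.02 83 [ 0.53  -0.737  0.014] [461. 134.]
c3 [ 0.558 -0.403  0.032] max 1.172 3 [ 0.316 -0.045  1.172] [ 462. -518.]
c4 [ 0.451 -0.371  0.002] max 0.029 85 [ 0.447 -0.364  0.024] [408. 184.]
rod [0.567 0.168 0.164] max 1.172 1 [ 0.316 -0.045  1.172] [ 462. -518.]
y1 [0.43  0.296 0.155] max 0.159 94 [0.432 0.301 0.154] [225. 264.]
y2 [0.371 0.111 0.155] max 1.172 1 [ 0.316 -0.045  1.172] [ 462. -518.]
tube [ 0.532 -0.137  0.063] max 0.143 64 [ 0.515 -0.129  0.137] [342. 178.]
tube 207 [ 0.5261 -0.1396  0.135 ] [ 0.5236 -0.1387  0.1356] [0.05  0.048 0.015] ((0.5236364603042603, -0.13873104751110077), (0.049532413482666016, 0.04825018718838692), 0.243170827627182)
  scene 92 [ 0.5265 -0.1427  0.1333] [ 0.5226 -0.1392  0.1336] 0.13894162848200656
holder 698 [0.567  0.1688 0.0696] [0.5718 0.1716 0.0701] [0.091 0.094 0.015] ((0.5713394284248352, 0.1726866513490677), (0.07484543323516846, 0.07676361501216888), 19.452112197875977)
  scene 448 [0.5625 0.1771 0.0683] [0.5669 0.1732 0.0699] 0.07768310607179493
handle 94 [0.5698 0.1714 0.163 ] [0.5701 0.1719 0.1622] [0.022 0.022 0.012] ((0.5701749920845032, 0.17183740437030792), (0.022477613762021065, 0.022184956818819046), 2.0470645427703857)
  scene 51 [0.5689 0.1735 0.1617] [0.5718 0.174  0.1602] 0.16540059485545677
bush 74 [0.4486 0.0631 0.0314] [0.4496 0.063  0.0299] [0.027 0.027 0.016] ((0.44914618134498596, 0.06316826492547989), (0.026170656085014343, 0.026400068774819374), 65.20579528808594)
  scene 7 [0.4584 0.0652 0.0277] [0.4572 0.0633 0.0272] 0.031041738829246653
```

View pics/c.png

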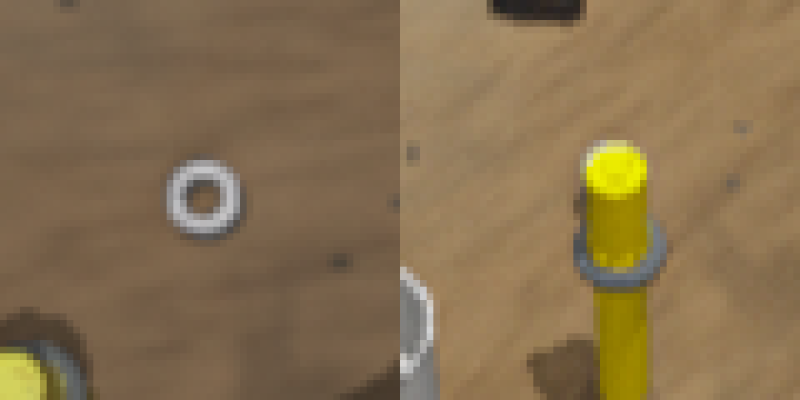

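The crop shows a grey ring seen from above, 27 mm across with its top at z≈0.031, at top pixel (268,227). In the scene view it is hidden behind the yellow rod. That ring is the second bush, at (0.449, 0.063). The rod to take is the wooden-handled one at (0.570, 0.172), not the yellow ones.

Request:
carry_out --pt "0.0248 -0.0276 0 0 0.75" --pt "0.0248 -0.0276 0 0 0.75" --pt "0.0248 -0.0276 0 0 0.75" --pt "0.0248 -0.0276 0 0 0.75" --pt "0.0248 -0.0276 0 0 0.75" --pt "0.0248 -0.0276 0 0 0.75" --pt "0.0248 -0.0276 0 0 0.75" --pt "0.0248 -0.0276 0 0 0.75" --pt "0.0248 -0.0276 0 0 0.75" --pt "0.0248 -0.0276 0 0 0.75" --force 25

```text
time_s: 1.1
position: [0.3275, -0.2076, 0.1868]
ee_rot: [[0.953, 0.304, -0.0], [0.304, -0.953, 0.0], [-0.0, -0.0, -1.0]]
contact_force: [-0.1, -0.3, 0.2]
gripper_width: 0.0705
gripper_force: 0.0
```

Request:
carry_out --pt "0.0248 -0.0276 0 0 0.75" --pt "0.0248 -0.0276 0 0 0.75" --pt "0.0248 -0.0276 0 0 0.75" --pt "0.0248 -0.0276 0 0 0.75" --pt "0.0248 -0.0276 0 0 0.75" --pt "0.0248 -0.0276 0 0 0.75" --pt "0.0248 -0.0276 0 0 0.75" --pt "0.0248 -0.0276 0 0 0.75" --pt "0 0 0 8 0.75" --pt "0 0 0 8 0.75"

```text
time_s: 2.1
position: [0.4489, 0.0629, 0.1864]
ee_rot: [[1.0, 0.028, -0.001], [0.028, -1.0, -0.0], [-0.001, -0.0, -1.0]]
contact_force: [-0.1, -0.5, -0.1]
gripper_width: 0.0708
gripper_force: 0.0
```

Request:
carry_out --pt "0 0 0 8 0.75" --pt "0 0 0 8 0.75" --pt "0 0 0 8 0.75" --pt "0 0 0 8 0.75" --pt "0 0 0 2 0.75" --pt "0 0 0 0 0.75" --pt "0 0 0 0 0.75" --pt "0 0 0 0 0.75" --pt "0 0 0 0 0.75" --pt "0 0 0 0 0.75"

```text
time_s: 3.1
position: [0.449, 0.0616, 0.1869]
ee_rot: [[0.846, -0.533, -0.0], [-0.533, -0.846, -0.0], [-0.0, 0.0, -1.0]]
contact_force: [-0.9, -0.4, -0.4]
gripper_width: 0.0709
gripper_force: 0.0
```

```bash
cat >> h.py <<'E'
def st():
    s=telemetry.observe(); print("t",s["time_s"],"p",np.round(s["position"],4),"F",np.round(s["contact_force"],2),"w",round(s["gripper_width"],4),"g",np.round(s["gripper_force"],1)); return s
def go(s,X):
    d=np.array(X)-np.array(s["position"]); print("tool shift",(np.array(s["ee_rot"]).T@d).round(4));
E
python3 - <<'E'
from h import *
s=st(); print(np.round(s["qpos"],1),np.round(s["ee_rot"],3).tolist())
c=imaging.calibration("wrist"); im,d=imaging.snapshot("wrist"); cv2.imwrite("pics/w1.png",im)
np.savez("w1.npz",im=im,d=d,**{k:np.array(c[k]) for k in c})
P=cloud(c,d); m=(P[...,2]>.025)&(P[...,2]<.037)&(np.hypot(P[...,0]-.449,P[...,1]-.063)<.03)
B=P[m]; v,u=np.nonzero(m); print(len(B),B.mean(0),((B.min(0)+B.max(0))/2),np.ptp(B,axis=0),(u.min()+u.max())/2,(v.min()+v.max())/2)
E
```

```text
t 3.1 p [0.449  0.0616 0.1869] F [-0.91 -0.41 -0.41] w 0.0709 g 0.0
[ -1.    5.2  99.9  -0.   74.9 121.2] [[0.846, -0.533, -0.0], [-0.533, -0.846, -0.0], [-0.0, 0.0, -1.0]]
323 [0.44946202 0.0628964  0.03238408] [0.44903721 0.06313437 0.03006083] [0.02740863 0.02711017 0.00998906] 312.5 183.5
```

View pics/w1.png

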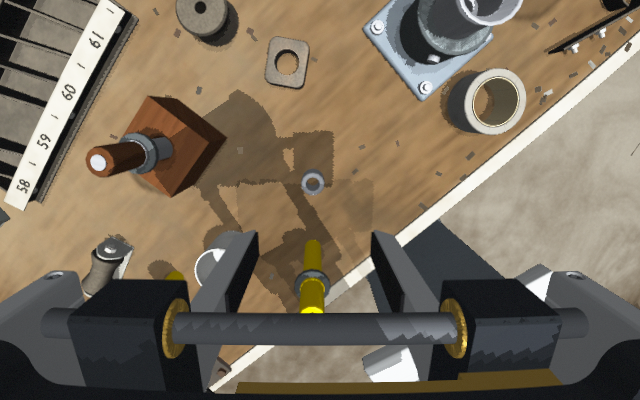

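The wrist view shows the bush at (312,183), the wooden-handled rod in its block at (125,155), and the yellow rod well to the −x side. The depth gives the bush at (0.449, 0.063), which agrees with the top view, so I'm going down.

Request:
carry_out --pt "-0.001 -0.0013 0.018 0 0.65" --pt "0 0 0.018 0 0.65" --pt "0 0 0.018 0 0.65" --pt "0 0 0.018 0 0.65" --pt "0 0 0.018 0 0.65" --pt "0 0 0.018 0 0.65" --pt "0 0 0.018 0 0.65" --pt "0 0 0.018 0 0.65" --pt "0 0 0.012 0 0.65" --pt "0 0 0.008 0 0.65"

```text
time_s: 4.15
position: [0.4484, 0.0632, 0.022]
ee_rot: [[0.846, -0.534, -0.001], [-0.534, -0.846, -0.0], [-0.001, 0.001, -1.0]]
contact_force: [-0.6, -0.3, -0.0]
gripper_width: 0.0614
gripper_force: 0.0
```

Request:
carry_out --pt "0 0 0 0 0.65" --pt "0 0 0 0 0.2" --pt "0 0 0 0 0.2" --pt "0 0 0 0 0.2" --pt "0 0 0 0 0.2" --pt "0 0 0 0 0.2" --pt "0 0 0 0 0.2" --pt "0 0 0 0 0.2" --pt "0 0 0 0 0.2" --pt "0 0 0 0 0.2"

```text
time_s: 5.15
position: [0.4488, 0.0632, 0.0229]
ee_rot: [[0.846, -0.534, -0.0], [-0.534, -0.846, -0.0], [0.0, 0.0, -1.0]]
contact_force: [-0.4, -0.5, -0.2]
gripper_width: 0.019
gripper_force: 0.0
```

Request:
carry_out --pt "0 0 -0.01 0 0.2" --pt "0 0 -0.018 0 0.2" --pt "0 0 -0.02 0 0.2" --pt "0 0 -0.02 0 0.2" --pt "0 0 -0.02 0 0.2" --pt "0 0 -0.02 0 0.2" --pt "0 0 -0.02 0 0.2" --pt "0 0 -0.02 0 0.2" --pt "0 0 -0.02 0 0.2" --pt "0 0 0 0 0.2"

```text
time_s: 6.15
position: [0.4509, 0.0632, 0.1941]
ee_rot: [[0.846, -0.534, 0.007], [-0.534, -0.846, -0.0], [0.006, -0.003, -1.0]]
contact_force: [-0.7, 0.6, 0.7]
gripper_width: 0.0189
gripper_force: 0.0
```

Run:
```python
from h import *
s=st(); go(s,[.5236,-.1388,.19])
c=imaging.calibration("wrist"); o=-np.array(c["R"]).T@np.array(c["t"]); print("cam in tool",np.array(s["ee_rot"]).T@(o-np.array(s["position"])))
im,d=imaging.snapshot("wrist"); cv2.imwrite("pics/w2.png",im[150:400,150:500])
P=cloud(c,d); m=(P[...,2]>.13)&(P[...,2]<.145)&(np.hypot(P[...,0]-.5236,P[...,1]+.1388)<.035); B=P[m]; print(len(B))
if len(B): print(((B.min(0)+B.max(0))/2),np.ptp(B,axis=0))
```

```text
t 6.15 p [0.4509 0.0632 0.1941] F [-0.67  0.57  0.66] w 0.0189 g 0.0
tool shift [0.1693 0.1321 0.0046]
cam in tool [ 0.07772165  0.00025423 -0.19892847]
708
[ 0.51458377 -0.13657198  0.13638254] [0.034554   0.04648928 0.01276073]
```

View pics/w2.png

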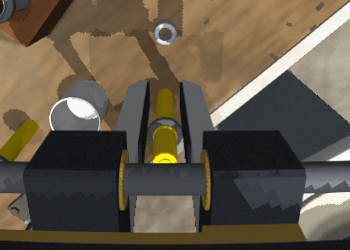

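The fingers closed on nothing: the bush still stands at about (314,183) in the full frame. I'll check its place against where the TCP projects in the image.

Run:
```python
from h import *
def proj(c,X):
    return cv2.projectPoints(np.array([X],float),cv2.Rodrigues(np.array(c["R"]))[0],np.array(c["t"]),np.array(c["intrinsics"],float),np.array([float(c["k1"]),0,0,0,0]))[0].ravel()
s=st(); c=imaging.calibration("wrist"); im,d=imaging.snapshot("wrist"); np.savez("w2.npz",im=im,d=d,**{k:np.array(c[k]) for k in c})
p=np.array(s["position"]);R=np.array(s["ee_rot"])
print("tcp px",proj(c,p),"tips px",proj(c,p+R@[0,0,.008]), proj(c,p+R@[0,.0095,.008]))
P=cloud(c,d); m=(P[...,2]>.025)&(P[...,2]<.037)&(np.hypot(P[...,0]-.449,P[...,1]-.063)<.05)
B=P[m]; v,u=np.nonzero(m); print(len(B),B.mean(0),((B.min(0)+B.max(0))/2),np.ptp(B,axis=0),(u.min()+u.max())/2,(v.min()+v.max())/2)
# finger depth near tips
for (u,v) in [(285,240),(292,236),(300,240),(335,240),(345,240),(285,300),(345,300)]:
    print(u,v,(R.T@(P[v,u]-p)).round(4))
```

```text
t 6.2 p [0.4497 0.0632 0.1923] F [ 0.12  0.6  -1.23] w 0.0187 g 0.0
tcp px [313.73787387 231.27264696] tips px [313.74561598 227.17765826] [327.05589156 227.15886893]
309 [0.44952222 0.06297469 0.03247747] [0.44912661 0.06308913 0.03060548] [0.02674994 0.02725907 0.01046503] 314.0 182.5
285 240 [ 0.0087 -0.0163 -0.036 ]
292 236 [ 0.0091 -0.0127 -0.0308]
300 240 [-0.087  -0.0189  0.1904]
335 240 [ 0.0087  0.0121 -0.036 ]
345 240 [ 0.0087  0.0179 -0.0359]
285 300 [ 0.0091 -0.011  -0.0957]
345 300 [ 0.0095  0.012  -0.0964]
```

Run:
```python
from h import *
s=st();c=np.load("w2.npz");p=np.array([.4497,.0632,.1923]);R=np.array(s["ee_rot"])
L=(cloud(c,c["d"])-p)@R
for v in range(222,262,3):
    print(v,[tuple((L[v,u,[0,1,2]]*1000).round().astype(int)) if L[v,u,2]<.1 else '.' for u in (270,276,282,288,294,300,304,324,328,332,338,344)])
print({k:getattr(bot,k) for k in dir(bot) if not k.startswith('_')})
c0=np.load("w1.npz");L=(cloud(c0,c0["d"])-np.array([.449,.0616,.1869]))@R
m=(L[...,2]<.05)&(L[...,2]>-.2);print(L[m][:,2].max(), np.argwhere(m)[:,0].min())
```

```text
t 6.25 p [0.4487 0.0632 0.1911] F [-0.44 -0.04 -0.08] w 0.0187 g 0.0
222 ['.', '.', '.', '.', '.', '.', '.', '.', '.', '.', '.', '.']
225 ['.', '.', '.', '.', '.', '.', '.', '.', '.', '.', '.', '.']
228 ['.', '.', '.', '.', '.', '.', '.', '.', '.', '.', '.', '.']
231 ['.', '.', '.', '.', (np.int64(9), np.int64(-12), np.int64(-22)), '.', '.', '.', '.', '.', (np.int64(9), np.int64(15), np.int64(-23)), '.']
234 ['.', '.', (np.int64(9), np.int64(-19), np.int64(-28)), (np.int64(9), np.int64(-15), np.int64(-28)), (np.int64(9), np.int64(-12), np.int64(-27)), '.', '.', '.', '.', (np.int64(8), np.int64(11), np.int64(-24)), (np.int64(8), np.int64(15), np.int64(-26)), (np.int64(9), np.int64(18), np.int64(-27))]
237 ['.', '.', (np.int64(8), np.int64(-19), np.int64(-31)), (np.int64(8), np.int64(-15), np.int64(-31)), (np.int64(9), np.int64(-11), np.int64(-31)), '.', '.', '.', '.', (np.int64(7), np.int64(11), np.int64(-28)), (np.int64(9), np.int64(14), np.int64(-33)), (np.int64(9), np.int64(18), np.int64(-33))]
240 ['.', '.', (np.int64(9), np.int64(-18), np.int64(-37)), (np.int64(9), np.int64(-14),
[... 2028 characters left out ...]
(9), np.int64(-16), np.int64(-60)), (np.int64(9), np.int64(-13), np.int64(-60)), (np.int64(7), np.int64(-10), np.int64(-55)), '.', '.', '.', '.', (np.int64(3), np.int64(10), np.int64(-47)), (np.int64(9), np.int64(12), np.int64(-60)), (np.int64(9), np.int64(15), np.int64(-59))]
261 ['.', (np.int64(8), np.int64(-18), np.int64(-62)), (np.int64(9), np.int64(-15), np.int64(-63)), (np.int64(9), np.int64(-12), np.int64(-62)), (np.int64(7), np.int64(-10), np.int64(-59)), '.', '.', '.', '.', (np.int64(1), np.int64(10), np.int64(-48)), (np.int64(9), np.int64(12), np.int64(-63)), (np.int64(9), np.int64(15), np.int64(-62))]
{'IKError': <class 'plant.IKError'>, 'tcp_to_tips': 0.008}
0.04999591060168483 0
```

```bash
python3 -c "
import cv2,numpy as np
a=np.load('w2.npz')['im'][200:300,250:380]; cv2.imwrite('pics/w3.png',cv2.resize(a,(780,600),interpolation=cv2.INTER_CUBIC))"
```

```text
(no output)
```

View pics/w3.png

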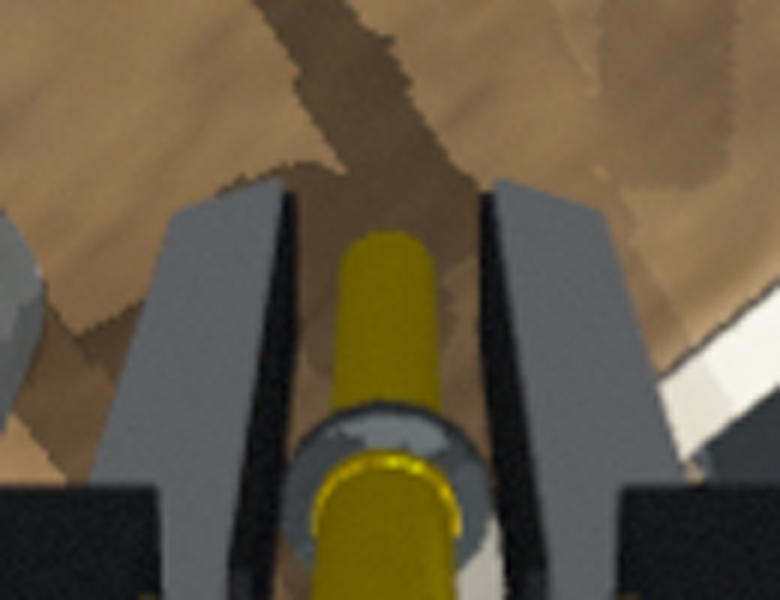

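Run:
```python
from h import *
R=np.array(telemetry.observe()["ee_rot"]);c=np.load("w1.npz");L=(cloud(c,c["d"])-np.array([.449,.0616,.1869]))@R*1000
for v in (232,235,238,242):
    print(v,[L[v,u].round().tolist() for u in (246,250,254,375,380,385)])
for n in("w1","w2"):
    c=np.load(n+".npz"); L=(cloud(c,c["d"])-np.array([.449,.0625,.19]))@R*1000
    m=(abs(L[...,0])<14)&(abs(L[...,1])<60)&(L[...,2]<40)&(L[...,2]>-90); print(n,np.percentile(L[m],[0,1,50,99,100],axis=0).round().tolist())
```

```text
232 [[9.0, -41.0, -23.0], [9.0, -39.0, -24.0], [9.0, -36.0, -23.0], [9.0, 37.0, -24.0], [9.0, 40.0, -24.0], [-74.0, 95.0, 185.0]]
235 [[9.0, -40.0, -29.0], [9.0, -38.0, -28.0], [7.0, -36.0, -25.0], [8.0, 37.0, -26.0], [9.0, 39.0, -29.0], [8.0, 43.0, -28.0]]
238 [[9.0, -39.0, -33.0], [9.0, -37.0, -33.0], [7.0, -35.0, -30.0], [7.0, 36.0, -30.0], [9.0, 38.0, -34.0], [8.0, 42.0, -33.0]]
242 [[9.0, -38.0, -40.0], [8.0, -36.0, -36.0], [6.0, -35.0, -33.0], [7.0, 35.0, -36.0], [9.0, 37.0, -40.0], [9.0, 40.0, -40.0]]
w1 [[-8.0, -47.0, -90.0], [-7.0, -46.0, -89.0], [9.0, -34.0, -65.0], [10.0, 48.0, -19.0], [11.0, 49.0, -16.0]]
w2 [[-9.0, -22.0, -90.0], [-7.0, -22.0, -89.0], [9.0, -10.0, -65.0], [10.0, 21.0, -25.0], [10.0, 21.0, -22.0]]
```

The depth of the fingers in the wrist pictures puts the tips about 20 mm *behind* the reported TCP, not 8 mm ahead. That explains closing above the bush. I'll go back down lower, slowly at the end and watching the force.

Request:
carry_out --pt "0 0 0.02 0 0.65" --pt "0 0 0.02 0 0.65" --pt "0 0 0.02 0 0.65" --pt "0 0 0.02 0 0.65" --pt "0 0 0.02 0 0.65" --pt "0 0 0.02 0 0.65" --pt "0 0 0.02 0 0.65" --pt "0 0 0.02 0 0.65" --pt "0 0 0.015 0 0.65" --pt "0 0 0.004 0 0.65"

```text
time_s: 7.25
position: [0.446, 0.0632, 0.0095]
ee_rot: [[0.846, -0.534, -0.006], [-0.534, -0.846, 0.0], [-0.005, 0.003, -1.0]]
contact_force: [-0.3, 0.6, 0.8]
gripper_width: 0.0613
gripper_force: 0.0
```

Request:
carry_out --pt "0 0 0.001 0 0.65" --pt "0 0 0.001 0 0.65" --pt "0 0 0.001 0 0.65" --pt "0 0 0.001 0 0.65" --pt "0 0 0.001 0 0.65" --pt "0 0 0.001 0 0.65" --pt "0 0 0 0 0.65" --pt "0 0 0 0 0.65" --pt "0 0 0 0 0.65" --pt "0 0 0 0 0.65"

```text
time_s: 8.25
position: [0.4489, 0.0632, 0.006]
ee_rot: [[0.846, -0.534, 0.0], [-0.534, -0.846, -0.0], [0.0, 0.0, -1.0]]
contact_force: [0.1, -0.1, -0.4]
gripper_width: 0.0615
gripper_force: 0.0
```

Request:
carry_out --pt "0 0 0.0015 0 0.65" --pt "0 0 0.0015 0 0.65" --pt "0 0 0.0015 0 0.65" --pt "0 0 0.0015 0 0.65" --pt "0 0 0.001 0 0.65" --pt "0 0 0.001 0 0.65" --pt "0 0 0 0 0.65" --pt "0 0 0 0 0.65" --pt "0 0 0 0 0.65" --pt "0 0 0 0 0.65"

```text
time_s: 9.25
position: [0.4489, 0.0632, -0.002]
ee_rot: [[0.846, -0.534, 0.0], [-0.534, -0.846, -0.0], [0.0, 0.0, -1.0]]
contact_force: [0.2, -1.0, -0.0]
gripper_width: 0.0614
gripper_force: 0.0
```

Run:
```python
from h import *
s=st(); c=imaging.calibration("wrist"); im,d=imaging.snapshot("wrist"); np.savez("w4.npz",im=im,d=d)
p=np.array(s["position"]);R=np.array(s["ee_rot"]); P=cloud(c,d); L=(P-p)@R*1000
m=(abs(L[...,0])<14)&(abs(L[...,1])>25)&(abs(L[...,1])<60)&(L[...,2]<5)&(L[...,2]>-90)
print("tip",np.percentile(L[m][:,2],[50,98,99,99.7,100]))
m=(abs(L[...,0])<20)&(abs(L[...,1])<20)&(L[...,2]<0)&(L[...,2]>-60); print("bush",m.sum(),L[m].min(0),L[m].max(0))
```

```text
t 9.25 p [ 0.4489  0.0632 -0.002 ] F [ 0.24 -1.   -0.04] w 0.0614 g 0.0
tip [-44.13078764  -2.17176415  -1.94328527  -1.70903051  -1.05606699]
bush 3661 [-19.96112579 -19.99167974 -37.29630148] [19.97278163 19.99715837 -1.0417247 ]
```

Request:
carry_out --pt "0 0 0.0015 0 0.65" --pt "0 0 0.0015 0 0.65" --pt "0 0 0.001 0 0.4" --pt "0 0 0 0 0.2" --pt "0 0 0 0 0.2" --pt "0 0 0 0 0.2" --pt "0 0 0 0 0.2" --pt "0 0 0 0 0.2" --pt "0 0 0 0 0.2" --pt "0 0 0 0 0.2"

```text
time_s: 10.3
position: [0.4489, 0.0632, -0.006]
ee_rot: [[0.846, -0.534, 0.0], [-0.534, -0.846, -0.0], [0.0, -0.0, -1.0]]
contact_force: [-0.6, 0.0, -0.0]
gripper_width: 0.027
gripper_force: 25.0
```

Gripped at 27 mm with 25 N. Lifting and carrying it towards the tube, with another look on the way.

Request:
carry_out --pt "0 0 -0.01 0 0.2" --pt "0 0 -0.02 0 0.2" --pt "0 0 -0.02 0 0.2" --pt "0 0 -0.02 0 0.2" --pt "0 0 -0.02 0 0.2" --pt "0 0 -0.02 0 0.2" --pt "0 0 -0.02 0 0.2" --pt "0 0 -0.02 0 0.2" --pt "0 0 -0.02 0 0.2" --pt "0 0 -0.02 0 0.2"

```text
time_s: 11.3
position: [0.4484, 0.0632, 0.1854]
ee_rot: [[0.846, -0.534, 0.0], [-0.534, -0.846, -0.0], [0.0, -0.0, -1.0]]
contact_force: [0.3, -0.5, -0.5]
gripper_width: 0.027
gripper_force: 25.0
```

Request:
carry_out --pt "0.018 0.014 0 0 0.2" --pt "0.018 0.014 0 0 0.2" --pt "0.018 0.014 0 0 0.2" --pt "0.018 0.014 0 0 0.2" --pt "0.018 0.014 0 0 0.2" --pt "0.018 0.014 0 0 0.2" --pt "0.012 0.007 0 0 0.2" --pt "0 0 0 0 0.2" --pt "0 0 0 0 0.2" --pt "0 0 0 0 0.2"

```text
time_s: 12.3
position: [0.5012, -0.0768, 0.184]
ee_rot: [[0.846, -0.533, -0.001], [-0.533, -0.846, 0.001], [-0.001, -0.0, -1.0]]
contact_force: [0.1, 0.0, -0.4]
gripper_width: 0.0272
gripper_force: 25.0
```

Run:
```python
from h import *
s=st(); c=imaging.calibration("wrist"); im,d=imaging.snapshot("wrist"); cv2.imwrite("pics/w5.png",im); np.savez("w5.npz",im=im,d=d,**{k:np.array(c[k]) for k in c})
P=cloud(c,d); m=(P[...,2]>.131)&(P[...,2]<.143)&(np.hypot(P[...,0]-.5236,P[...,1]+.1388)<.035); B=P[m]
print(len(B),((B.min(0)+B.max(0))/2),np.ptp(B,axis=0)); e=cv2.minEnclosingCircle(B[:,:2].astype(np.float32)); print(e)
v,u=np.nonzero(m); print(u.min(),u.max(),v.min(),v.max())
R=np.array(s["ee_rot"]); L=(P-np.array(s["position"]))@R*1000
m=(abs(L[...,0])<16)&(abs(L[...,1])<13)&(L[...,2]<30)&(L[...,2]>-60); print("held",m.sum(),np.percentile(L[m],[1,50,99],axis=0).round(1).tolist())
go(s,[e[0][0],e[0][1],.186])
```

```text
t 12.3 p [ 0.5012 -0.0768  0.184 ] F [ 0.08  0.01 -0.39] w 0.0272 g 25.0
1756 [ 0.52329801 -0.13949525  0.13603167] [0.05180782 0.051843   0.01003908]
((0.5232980251312256, -0.13921663165092468), 0.026251494884490967)
334 398 114 180
held 2214 [[-11.8, -12.4, -40.4], [3.7, 0.2, -37.1], [14.0, 12.6, -9.7]]
tool shift [ 0.052   0.0411 -0.0021]
```

View pics/w5.png

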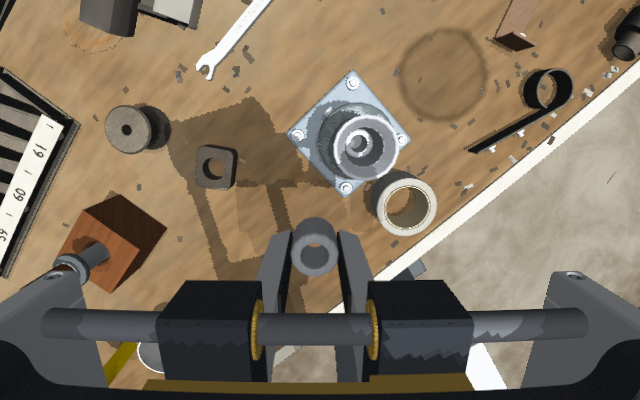

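The wrist view shows the bush between the fingers at (315,245), held straight, and the tube mouth at (366,147). The mouth centre is (0.5233, −0.1392). The bush bottom is 6 mm above the TCP height.

Request:
carry_out --pt "0.013 0.0102 0 0 0.2" --pt "0.013 0.0102 0 0 0.2" --pt "0.013 0.0102 0 0 0.2" --pt "0.013 0.0103 0 0 0.2" --pt "0 0 0.01 0 0.2" --pt "0 0 0.01 0 0.2" --pt "0 0 0.01 0 0.2" --pt "0 0 0.008 0 0.2" --pt "0 0 0 0 0.2" --pt "0 0 0 0 0.2"

```text
time_s: 13.35
position: [0.5238, -0.1397, 0.1458]
ee_rot: [[0.846, -0.533, -0.0], [-0.533, -0.846, 0.0], [-0.0, 0.0, -1.0]]
contact_force: [0.2, 0.4, 0.1]
gripper_width: 0.0272
gripper_force: 25.0
```

Request:
carry_out --pt "0 0 0.004 0 0.2" --pt "0 0 0.004 0 0.2" --pt "0 0 0.003 0 0.2" --pt "0 0 0.003 0 0.2" --pt "0 0 0.003 0 0.2" --pt "0 0 0.002 0 0.2" --pt "0 0 0.002 0 0.2" --pt "0 0 0 0 0.2" --pt "0 0 0 0 0.2" --pt "0 0 0 0 0.2"

```text
time_s: 14.35
position: [0.524, -0.1402, 0.1251]
ee_rot: [[0.846, -0.534, 0.0], [-0.534, -0.846, -0.0], [0.0, 0.0, -1.0]]
contact_force: [0.2, -1.1, -0.4]
gripper_width: 0.0276
gripper_force: 25.0
```

Request:
carry_out --pt "-0.001 -0.0005 0.002 0 0.2" --pt "0 0 0 0 0.2" --pt "0 0 0 0 0.2" --pt "0 0 0 0 0.42" --pt "0 0 0 0 0.42" --pt "0 0 0 0 0.42" --pt "0 0 0 0 0.42" --pt "0 0 0 0 0.42" --pt "0 0 0 0 0.42" --pt "0 0 0 0 0.42"

```text
time_s: 15.35
position: [0.5233, -0.1392, 0.1229]
ee_rot: [[0.846, -0.534, -0.0], [-0.534, -0.846, -0.0], [0.0, 0.0, -1.0]]
contact_force: [0.2, 0.8, -0.4]
gripper_width: 0.0393
gripper_force: 0.0
```

Request:
carry_out --pt "0 0 -0.02 0 0.6" --pt "0 0 -0.02 0 0.6" --pt "0 0 -0.02 0 0.6" --pt "0 0 -0.02 0 0.6" --pt "0 0 -0.02 0 0.6" --pt "0 0 -0.02 0 0.6" --pt "0 0 -0.013 0 0.6" --pt "-0.01 -0.01 0 0 0.6" --pt "-0.01 -0.01 0 0 0.6" --pt "0 0 0 0 0.6"

```text
time_s: 16.35
position: [0.5156, -0.109, 0.2549]
ee_rot: [[0.847, -0.532, -0.002], [-0.532, -0.847, 0.002], [-0.003, -0.0, -1.0]]
contact_force: [-0.6, 0.2, -0.4]
gripper_width: 0.0563
gripper_force: 0.0
```

Run:
```python
from h import *
s=st(); c=imaging.calibration("wrist"); im,d=imaging.snapshot("wrist")
P=cloud(c,d); r=np.hypot(P[...,0]-.5234,P[...,1]+.139)
m=(P[...,2]>.131)&(P[...,2]<.143)&(r<.035); v,u=np.nonzero(m); uu,vv=int(u.mean()),int(v.mean()); print(uu,vv,cv2.minEnclosingCircle(P[m][:,:2].astype(np.float32)))
m=(r<.0135)&(P[...,2]<.13); B=P[m]; print(len(B),np.percentile(B[:,2],[5,25,50,75,95]))
k=(r<.018)&(P[...,2]>.105)&(P[...,2]<.128); print("bush top cand",P[k].mean(0))
cv2.imwrite("pics/w6.png",cv2.resize(im[max(0,vv-50):vv+50,max(0,uu-60):uu+60],(720,600),interpolation=2))
h=[.570,.172,.26]; go(s,h)
```

```text
t 16.35 p [ 0.5156 -0.109   0.2549] F [-0.56  0.17 -0.42] w 0.0563 g 0.0
335 170 ((0.5228192806243896, -0.13951677083969116), 0.02621329016983509)
479 [0.06112377 0.09873308 0.11535735 0.11679451 0.11780616]
bush top cand [ 0.51997207 -0.13900785  0.11770768]
tool shift [-0.1034 -0.2669 -0.0047]
```

View pics/w6.png

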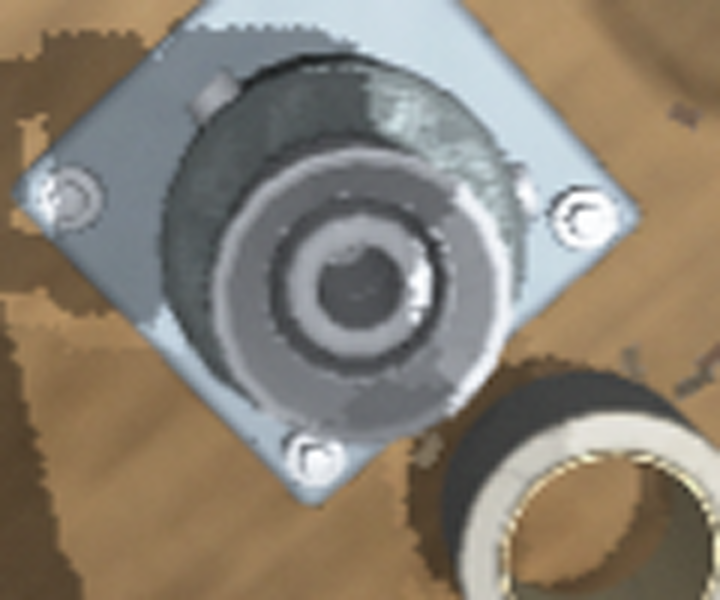

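The crop shows the second bush sitting square and concentric in the bore at crop (360,285). Its top is at about z 0.117, 21 mm below the rim. Next, the rod.

Request:
carry_out --pt "-0.0103 -0.0267 0 0 0.6" --pt "-0.0103 -0.0267 0 0 0.6" --pt "-0.0103 -0.0267 0 0 0.6" --pt "-0.0103 -0.0267 0 0 0.6" --pt "-0.0103 -0.0267 0 0 0.6" --pt "-0.0103 -0.0267 0 0 0.6" --pt "-0.0103 -0.0267 0 0 0.6" --pt "-0.0103 -0.0267 0 0 0.6" --pt "-0.0103 -0.0267 0 0 0.6" --pt "-0.0103 -0.0267 0 0 0.6"

```text
time_s: 17.4
position: [0.5723, 0.1703, 0.2549]
ee_rot: [[0.846, -0.533, -0.001], [-0.533, -0.846, -0.001], [-0.001, 0.001, -1.0]]
contact_force: [0.3, 0.4, -0.1]
gripper_width: 0.0564
gripper_force: 0.0
```

Request:
carry_out --pt "0 0 0 0 0.6" --pt "0 0 0 0 0.6" --pt "0 0 0 0 0.6" --pt "0 0 0 0 0.6" --pt "0 0 0 0 0.6" --pt "0 0 0 0 0.6" --pt "0 0 0 0 0.6" --pt "0 0 0 0 0.6" --pt "0 0 0 0 0.6" --pt "0 0 0 0 0.6"

```text
time_s: 18.4
position: [0.5724, 0.1692, 0.2559]
ee_rot: [[0.846, -0.534, -0.0], [-0.534, -0.846, -0.0], [0.0, 0.0, -1.0]]
contact_force: [0.5, -0.1, 0.0]
gripper_width: 0.0562
gripper_force: 0.0
```

Run:
```python
from h import *
s=st(); c=imaging.calibration("wrist"); im,d=imaging.snapshot("wrist"); np.savez("w7.npz",im=im,d=d,**{k:np.array(c[k]) for k in c})
P=cloud(c,d); r=np.hypot(P[...,0]-.5704,P[...,1]-.172)
def q(n,lo,hi,R):
    B=P[(P[...,2]>lo)&(P[...,2]<hi)&(r<R)]
    if len(B)>3: print(n,len(B),((B.min(0)+B.max(0))/2).round(4),np.ptp(B,axis=0).round(4),np.median(B[:,2]).round(4),cv2.minEnclosingCircle(B[:,:2].astype(np.float32)))
q("top",.159,.172,.025); q("guard",.108,.119,.03); q("block",.064,.075,.07)
B=P[(P[...,2]>.062)&(P[...,2]<.078)&(r<.07)]; print(cv2.minAreaRect(B[:,:2].astype(np.float32)))
go(s,[.5704,.172,.099])
```

```text
t 18.4 p [0.5724 0.1692 0.2559] F [ 0.45 -0.07  0.03] w 0.0562 g 0.0
top 455 [0.5725 0.1721 0.1636] [0.0226 0.0234 0.0093] 0.1653 ((0.5722774267196655, 0.17203743755817413), 0.011942700482904911)
guard 354 [0.573  0.1719 0.1143] [0.0359 0.0371 0.009 ] 0.1151 ((0.572482168674469, 0.17183174192905426), 0.018811823800206184)
block 2470 [0.5718 0.1721 0.0691] [0.0942 0.0947 0.0102] 0.0713 ((0.5721729397773743, 0.1721690446138382), 0.05256412923336029)
((0.5719127058982849, 0.17208465933799744), (0.07536107301712036, 0.07542932778596878), 18.943063735961914)
tool shift [-0.0032 -0.0013  0.1569]
```

The wrist depth gives the rod upright at (0.5723, 0.1720), guard top at z 0.115, and the block centre at (0.572, 0.172). I'm going down with the tips ending just above the guard.

Request:
carry_out --pt "-0.0016 -0.0023 0.018 0 0.6" --pt "0 0 0.018 0 0.6" --pt "0 0 0.018 0 0.6" --pt "0 0 0.018 0 0.6" --pt "0 0 0.018 0 0.6" --pt "0 0 0.018 0 0.6" --pt "0 0 0.018 0 0.6" --pt "0 0 0.016 0 0.6" --pt "0 0 0.01 0 0.6" --pt "0 0 0.004 0 0.6"

```text
time_s: 19.45
position: [0.5718, 0.1719, 0.0989]
ee_rot: [[0.846, -0.534, -0.002], [-0.534, -0.846, -0.0], [-0.001, 0.001, -1.0]]
contact_force: [-0.2, -0.4, 0.1]
gripper_width: 0.0564
gripper_force: 0.0
```

Request:
carry_out --pt "0 0 0 0 0.6" --pt "0 0 0 0 0.6" --pt "0 0 0 0 0.15" --pt "0 0 0 0 0.15" --pt "0 0 0 0 0.15" --pt "0 0 0 0 0.15" --pt "0 0 0 0 0.15" --pt "0 0 0 0 0.15" --pt "0 0 0 0 0.15" --pt "0 0 0 0 0.15" --force 55

```text
time_s: 20.45
position: [0.5725, 0.1721, 0.1001]
ee_rot: [[0.846, -0.534, 0.0], [-0.534, -0.846, 0.0], [0.0, -0.0, -1.0]]
contact_force: [0.2, -0.3, 1.5]
gripper_width: 0.0234
gripper_force: 55.0
```

Request:
carry_out --pt "0 0 -0.006 0 0.15" --pt "0 0 -0.012 0 0.15" --pt "0 0 -0.018 0 0.15" --pt "0 0 -0.02 0 0.15" --pt "0 0 -0.02 0 0.15" --pt "0 0 -0.02 0 0.15" --pt "0 0 -0.02 0 0.15" --pt "0 0 -0.02 0 0.15" --pt "0 0 -0.016 0 0.15" --pt "0 0 -0.008 0 0.15"

```text
time_s: 21.45
position: [0.5729, 0.172, 0.2623]
ee_rot: [[0.846, -0.534, 0.003], [-0.534, -0.846, 0.0], [0.002, -0.002, -1.0]]
contact_force: [0.7, 0.2, -2.2]
gripper_width: 0.0234
gripper_force: 55.0
```

Request:
carry_out --pt "0.005 0.0115 0 0 0.15" --pt "0.01 0.023 0 0 0.15" --pt "0.0146 0.034 0 0 0.15" --pt "0.0146 0.034 0 0 0.15" --pt "0.0146 0.034 0 0 0.15" --pt "0.0146 0.034 0 0 0.15" --pt "0.0146 0.034 0 0 0.15" --pt "0.0146 0.034 0 0 0.15" --pt "0.0144 0.0335 0 0 0.15" --pt "0.0075 0.0177 0 0 0.15"

```text
time_s: 22.45
position: [0.521, -0.1428, 0.2588]
ee_rot: [[0.844, -0.536, -0.003], [-0.536, -0.844, -0.001], [-0.002, 0.003, -1.0]]
contact_force: [0.5, 0.7, -2.0]
gripper_width: 0.0231
gripper_force: 55.0
```

Request:
carry_out --pt "0 0 0 0 0.15" --pt "0 0 0 0 0.15" --pt "0 0 0 0 0.15" --pt "0 0 0 0 0.15" --pt "0 0 0 0 0.15" --pt "0 0 0 0 0.15" --pt "0 0 0 0 0.15" --pt "0 0 0 0 0.15" --pt "0 0 0 0 0.15" --pt "0 0 0 0 0.15"

```text
time_s: 23.45
position: [0.523, -0.1394, 0.2599]
ee_rot: [[0.846, -0.534, -0.0], [-0.534, -0.846, -0.0], [0.0, 0.0, -1.0]]
contact_force: [-1.0, 0.4, -2.8]
gripper_width: 0.0231
gripper_force: 55.0
```

Run:
```python
from h import *
s=st(); c=imaging.calibration("wrist"); im,d=imaging.snapshot("wrist"); cv2.imwrite("pics/w8.png",im)
go(s,[.5232,-.1393,.225])
R=np.array(s["ee_rot"]); P=cloud(c,d); L=(P-np.array(s["position"]))@R*1000
for n,lo,hi in(("top",-80,-58),("guard",-20,-8),("shaft",0,40),("shaft2",40,88)):
    m=(abs(L[...,0])<25)&(abs(L[...,1])<(25 if lo>-30 else 11))&(L[...,2]>lo)&(L[...,2]<hi); B=L[m]
    if len(B): print(n,len(B),((B.min(0)+B.max(0))/2).round(1),B.min(0).round(1),B.max(0).round(1))
```

```text
t 23.45 p [ 0.523  -0.1394  0.2599] F [-1.03  0.41 -2.75] w 0.0231 g 55.0
tool shift [ 0.0001 -0.0002  0.0349]
top 1702 [  0.4   0.  -62.8] [-11.4 -11.  -67.7] [ 12.1  11.  -58. ]
guard 801 [ 10.8   0.6 -14.8] [  2.6 -17.1 -20. ] [18.9 18.3 -9.6]
shaft 199 [ 6.8  0.3 27.5] [  2.7 -10.1  15. ] [10.9 10.7 40. ]
shaft2 305 [ 6.6  0.4 64. ] [  2.5 -10.2  40.3] [10.8 11.  87.7]
```

View pics/w8.png

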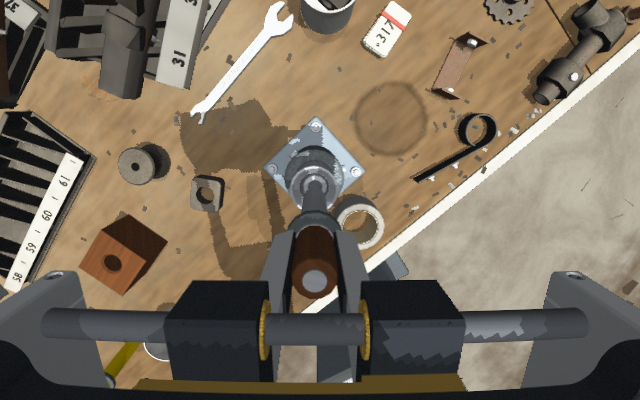

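The rod is held straight and its shaft points into the mouth at (315,190). The block's hole is empty at (112,262). I'm lowering it into the tube, and the free-hanging reading is Fz ≈ −2.6.

Request:
carry_out --pt "0 0 0.006 0 0.15" --pt "0 0 0.008 0 0.15" --pt "0 0 0.008 0 0.15" --pt "0 0 0.008 0 0.15" --pt "0 0 0.006 0 0.15" --pt "0 0 0.004 0 0.15" --pt "0 0 0.002 0 0.15" --pt "0 0 0.001 0 0.15" --pt "0 0 0 0 0.15" --pt "0 0 0 0 0.15"

```text
time_s: 24.5
position: [0.5233, -0.1395, 0.2173]
ee_rot: [[0.846, -0.534, 0.001], [-0.534, -0.846, -0.0], [0.001, -0.0, -1.0]]
contact_force: [0.2, -0.0, -1.7]
gripper_width: 0.0236
gripper_force: 55.0
```

Request:
carry_out --pt "0 0 0.0012 0 0.15" --pt "0 0 0.0012 0 0.15" --pt "0 0 0.0012 0 0.15" --pt "0 0 0.0012 0 0.15" --pt "0 0 0.0012 0 0.15" --pt "0 0 0.0012 0 0.15" --pt "0 0 0.0012 0 0.15" --pt "0 0 0.0012 0 0.15" --pt "0 0 0.0012 0 0.15" --pt "0 0 0.0012 0 0.15"

```text
time_s: 25.5
position: [0.5236, -0.1395, 0.2054]
ee_rot: [[0.846, -0.534, 0.001], [-0.534, -0.846, -0.0], [0.001, -0.0, -1.0]]
contact_force: [0.4, -0.1, 2.7]
gripper_width: 0.0232
gripper_force: 55.0
```

Request:
carry_out --pt "0 0 0.001 0 0.15" --pt "0 0 0.001 0 0.15" --pt "0 0 0.001 0 0.15" --pt "0 0 0.001 0 0.15" --pt "0 0 0.001 0 0.15" --pt "0 0 0.001 0 0.15" --pt "0 0 0.001 0 0.15" --pt "0 0 0.001 0 0.15" --pt "0 0 0 0 0.15" --pt "0 0 0 0 0.15"

```text
time_s: 26.5
position: [0.5243, -0.1399, 0.1984]
ee_rot: [[0.846, -0.534, 0.003], [-0.534, -0.846, -0.001], [0.004, -0.001, -1.0]]
contact_force: [1.6, -0.3, 5.9]
gripper_width: 0.0232
gripper_force: 55.0
```

Request:
carry_out --pt "0 0 0.001 0 0.15" --pt "0 0 0.001 0 0.15" --pt "0 0 0.001 0 0.15" --pt "0 0 0.001 0 0.15" --pt "0 0 0.001 0 0.15" --pt "0 0 0 0 0.15" --pt "0 0 0 0 0.15" --pt "0 0 0 0 0.15" --pt "0 0 0 0 0.15" --pt "0 0 0 0 0.15"

```text
time_s: 27.5
position: [0.5243, -0.1399, 0.1933]
ee_rot: [[0.846, -0.534, 0.003], [-0.534, -0.846, -0.001], [0.004, -0.001, -1.0]]
contact_force: [0.6, 0.2, 4.8]
gripper_width: 0.0232
gripper_force: 55.0
```

Request:
carry_out --pt "0 0 0.001 0 0.15" --pt "0 0 0.001 0 0.15" --pt "0 0 0.001 0 0.15" --pt "0 0 0 0 0.15" --pt "0 0 0 0 0.15" --pt "0 0 0 0 0.15" --pt "0 0 0 0 0.15" --pt "0 0 0 0 0.15" --pt "0 0 0 0 0.15" --pt "0 0 0 0 0.15"

```text
time_s: 28.5
position: [0.5243, -0.1399, 0.1904]
ee_rot: [[0.846, -0.534, 0.003], [-0.534, -0.846, -0.001], [0.004, -0.001, -1.0]]
contact_force: [1.0, -0.0, 5.3]
gripper_width: 0.0232
gripper_force: 55.0
```

Request:
carry_out --pt "0 0 0.001 0 0.15" --pt "0 0 0.001 0 0.15" --pt "0 0 0.001 0 0.15" --pt "0 0 0.001 0 0.15" --pt "0 0 0 0 0.15" --pt "0 0 0 0 0.15" --pt "0 0 0 0 0.15" --pt "0 0 0 0 0.15" --pt "0 0 0 0 0.15" --pt "0 0 0 0 0.15"

```text
time_s: 29.5
position: [0.5242, -0.1399, 0.1863]
ee_rot: [[0.846, -0.534, 0.003], [-0.534, -0.846, -0.001], [0.003, -0.001, -1.0]]
contact_force: [0.8, 0.5, 4.8]
gripper_width: 0.0234
gripper_force: 55.0
```

Request:
carry_out --pt "0 0 0.001 0 0.15" --pt "0 0 0.001 0 0.15" --pt "0 0 0.001 0 0.15" --pt "0 0 0.001 0 0.15" --pt "0 0 0 0 0.15" --pt "0 0 0 0 0.15" --pt "0 0 0 0 0.15" --pt "0 0 0 0 0.15" --pt "0 0 0 0 0.15" --pt "0 0 0 0 0.15"

```text
time_s: 30.5
position: [0.5242, -0.1399, 0.1823]
ee_rot: [[0.846, -0.534, 0.003], [-0.534, -0.846, -0.001], [0.003, -0.001, -1.0]]
contact_force: [0.2, 0.7, 4.6]
gripper_width: 0.0231
gripper_force: 55.0
```

Request:
carry_out --pt "0 0 0.001 0 0.15" --pt "0 0 0.001 0 0.15" --pt "0 0 0.001 0 0.15" --pt "0 0 0.001 0 0.15" --pt "0 0 0 0 0.15" --pt "0 0 0 0 0.15" --pt "0 0 0 0 0.15" --pt "0 0 0 0 0.15" --pt "0 0 0 0 0.15" --pt "0 0 0 0 0.15"

```text
time_s: 31.5
position: [0.5242, -0.1398, 0.1783]
ee_rot: [[0.846, -0.534, 0.003], [-0.534, -0.846, -0.001], [0.003, -0.001, -1.0]]
contact_force: [0.6, 1.0, 6.6]
gripper_width: 0.0231
gripper_force: 55.0
```

Request:
carry_out --pt "0 0 0.001 0 0.15" --pt "0 0 0.001 0 0.15" --pt "0 0 0.001 0 0.15" --pt "0 0 0 0 0.15" --pt "0 0 0 0 0.15" --pt "0 0 0 0 0.15" --pt "0 0 0 0 0.15" --pt "0 0 0 0 0.15" --pt "0 0 0 0 0.15" --pt "0 0 0 0 0.15"

```text
time_s: 32.5
position: [0.5243, -0.1398, 0.1755]
ee_rot: [[0.846, -0.534, 0.003], [-0.534, -0.846, -0.001], [0.004, -0.001, -1.0]]
contact_force: [0.5, 0.7, 6.1]
gripper_width: 0.0232
gripper_force: 55.0
```

Request:
carry_out --pt "0 0 0.001 0 0.15" --pt "0 0 0.001 0 0.15" --pt "0 0 0.0005 0 0.15" --pt "0 0 0 0 0.15" --pt "0 0 0 0 0.15" --pt "0 0 0 0 0.15" --pt "0 0 0 0 0.15" --pt "0 0 0 0 0.15" --pt "0 0 0 0 0.15" --pt "0 0 0 0 0.15"

```text
time_s: 33.5
position: [0.5245, -0.1399, 0.174]
ee_rot: [[0.846, -0.534, 0.005], [-0.534, -0.846, -0.002], [0.005, -0.001, -1.0]]
contact_force: [-0.4, 0.5, 11.2]
gripper_width: 0.0236
gripper_force: 55.0
```

On the seat now, at about 13.8 N net. A little further, then hold.

Request:
carry_out --pt "0 0 0.0005 0 0.15" --pt "0 0 0.0005 0 0.15" --pt "0 0 0.0005 0 0.15" --pt "0 0 0 0 0.15" --pt "0 0 0 0 0.15" --pt "0 0 0 0 0.15" --pt "0 0 0 0 0.15" --pt "0 0 0 0 0.15" --pt "0 0 0 0 0.15" --pt "0 0 0 0 0.15"

```text
time_s: 34.5
position: [0.5247, -0.1399, 0.1731]
ee_rot: [[0.846, -0.534, 0.005], [-0.534, -0.846, -0.002], [0.005, -0.001, -1.0]]
contact_force: [-1.2, 0.5, 13.7]
gripper_width: 0.023
gripper_force: 55.0
```

Run:
```python
from h import *
s=st()
```

```text
t 34.5 p [ 0.5247 -0.1399  0.1731] F [-1.21  0.48 13.7 ] w 0.023 g 55.0
```

Request:
carry_out --pt "0 0 0.0005 0 0.15" --pt "0 0 0.0005 0 0.15" --pt "0 0 0 0 0.15" --pt "0 0 0 0 0.15" --pt "0 0 0 0 0.15" --pt "0 0 0 0 0.15" --pt "0 0 0 0 0.15" --pt "0 0 0 0 0.15" --pt "0 0 0 0 0.15" --pt "0 0 0 0 0.15"

```text
time_s: 35.5
position: [0.5248, -0.14, 0.1725]
ee_rot: [[0.846, -0.534, 0.006], [-0.534, -0.846, -0.002], [0.006, -0.001, -1.0]]
contact_force: [-0.6, 1.5, 14.7]
gripper_width: 0.0234
gripper_force: 55.0
```

Request:
carry_out --pt "0 0 0.0005 0 0.15" --pt "0 0 0.0005 0 0.15" --pt "0 0 0 0 0.15" --pt "0 0 0 0 0.15" --pt "0 0 0 0 0.15" --pt "0 0 0 0 0.15" --pt "0 0 0 0 0.15" --pt "0 0 0 0 0.15" --pt "0 0 0 0 0.15" --pt "0 0 0 0 0.15"

```text
time_s: 36.5
position: [0.5249, -0.14, 0.1719]
ee_rot: [[0.846, -0.534, 0.006], [-0.534, -0.846, -0.002], [0.006, -0.001, -1.0]]
contact_force: [-1.5, 1.4, 17.4]
gripper_width: 0.0234
gripper_force: 55.0
```

About 20 N net, held for most of a second. I'm drawing the rod out and carrying it back.

Request:
carry_out --pt "0 0 -0.003 0 0.15" --pt "0 0 -0.006 0 0.15" --pt "0 0 -0.01 0 0.15" --pt "0 0 -0.013 0 0.15" --pt "0 0 -0.013 0 0.15" --pt "0 0 -0.013 0 0.15" --pt "0 0 -0.013 0 0.15" --pt "0 0 -0.011 0 0.15" --pt "0 0 -0.007 0 0.15" --pt "0 0 -0.003 0 0.15"

```text
time_s: 37.5
position: [0.5233, -0.1396, 0.2607]
ee_rot: [[0.846, -0.534, 0.001], [-0.534, -0.846, -0.0], [0.001, -0.0, -1.0]]
contact_force: [-0.8, -0.5, -2.3]
gripper_width: 0.0232
gripper_force: 55.0
```

Request:
carry_out --pt "-0.005 -0.0115 0 0 0.15" --pt "-0.01 -0.023 0 0 0.15" --pt "-0.0146 -0.034 0 0 0.15" --pt "-0.0146 -0.034 0 0 0.15" --pt "-0.0146 -0.034 0 0 0.15" --pt "-0.0146 -0.034 0 0 0.15" --pt "-0.0146 -0.034 0 0 0.15" --pt "-0.0146 -0.034 0 0 0.15" --pt "-0.0144 -0.0335 0 0 0.15" --pt "-0.0075 -0.0177 0 0 0.15"

```text
time_s: 38.5
position: [0.5715, 0.1761, 0.2589]
ee_rot: [[0.847, -0.531, -0.002], [-0.531, -0.847, 0.002], [-0.003, -0.0, -1.0]]
contact_force: [0.5, -0.5, -1.8]
gripper_width: 0.023
gripper_force: 55.0
```

Request:
carry_out --pt "0 0 0 0 0.15" --pt "0 0 0 0 0.15" --pt "0 0 0 0 0.15" --pt "0 0 0 0 0.15" --pt "0 0 0 0 0.15" --pt "0 0 0 0 0.15" --pt "0 0 0 0 0.15" --pt "0 0 0 0 0.15" --pt "0 0 0 0 0.15" --pt "0 0 0 0 0.15"

```text
time_s: 39.5
position: [0.5723, 0.172, 0.2599]
ee_rot: [[0.846, -0.534, -0.0], [-0.534, -0.846, -0.0], [0.0, 0.0, -1.0]]
contact_force: [0.3, 0.8, -2.3]
gripper_width: 0.0233
gripper_force: 55.0
```

Run:
```python
from h import *
s=st(); c=imaging.calibration("wrist"); im,d=imaging.snapshot("wrist")
R=np.array(s["ee_rot"]); P=cloud(c,d); L=(P-np.array(s["position"]))@R*1000
for n,lo,hi in(("top",-80,-58),("guard",-20,-8),("shaft",0,40),("shaft2",40,86)):
    m=(abs(L[...,0])<25)&(abs(L[...,1])<(25 if lo>-30 else 11))&(L[...,2]>lo)&(L[...,2]<hi); B=L[m]
    if len(B): print(n,len(B),((B.min(0)+B.max(0))/2).round(1),B.min(0).round(1),B.max(0).round(1))
r=np.hypot(P[...,0]-.572,P[...,1]-.172);B=P[(P[...,2]>.062)&(P[...,2]<.078)&(r<.07)]; print(cv2.minAreaRect(B[:,:2].astype(np.float32)))
r=np.hypot(P[...,0]-.5232,P[...,1]+.1393); B=P[(r<.014)&(P[...,2]<.12)]
if len(B): print("bush",len(B),np.percentile(B[:,2],[50,75,90,98]))
```

```text
t 39.5 p [0.5723 0.172  0.2599] F [ 0.34  0.84 -2.25] w 0.0233 g 55.0
top 1702 [  0.5   0.1 -62.9] [-11.  -10.8 -67.7] [ 12.   11.  -58.1]
guard 800 [ 10.6   0.2 -14.7] [  2.2 -17.1 -20. ] [19.  17.6 -9.4]
shaft 193 [ 6.7  0.2 27.5] [  2.7 -10.2  15. ] [10.8 10.6 40. ]
shaft2 303 [ 6.7  0.4 62.9] [  2.6 -10.2  40. ] [10.9 10.9 85.7]
((0.5719349384307861, 0.17200081050395966), (0.0753592923283577, 0.07539250701665878), 18.99464988708496)
bush 2 [0.10598032 0.10692182 0.10748671 0.10778799]
```

The rod hasn't slipped in the hand and the pose above the hole matches. Lowering.

Request:
carry_out --pt "0 0 0.006 0 0.15" --pt "0 0 0.012 0 0.15" --pt "0 0 0.014 0 0.15" --pt "0 0 0.014 0 0.15" --pt "0 0 0.014 0 0.15" --pt "0 0 0.012 0 0.15" --pt "0 0 0.008 0 0.15" --pt "0 0 0.005 0 0.15" --pt "0 0 0 0 0.15" --pt "0 0 0 0 0.15"

```text
time_s: 40.55
position: [0.5727, 0.172, 0.1753]
ee_rot: [[0.846, -0.534, 0.001], [-0.534, -0.846, 0.0], [0.001, -0.0, -1.0]]
contact_force: [0.2, -0.1, -3.1]
gripper_width: 0.0236
gripper_force: 55.0
```

Request:
carry_out --pt "0 0 0.003 0 0.15" --pt "0 0 0.003 0 0.15" --pt "0 0 0.003 0 0.15" --pt "0 0 0.003 0 0.15" --pt "0 0 0.003 0 0.15" --pt "0 0 0.003 0 0.15" --pt "0 0 0.003 0 0.15" --pt "0 0 0.003 0 0.15" --pt "0 0 0.003 0 0.15" --pt "0 0 0.003 0 0.15"

```text
time_s: 41.55
position: [0.5723, 0.172, 0.1447]
ee_rot: [[0.846, -0.534, -0.0], [-0.534, -0.846, -0.0], [0.0, 0.0, -1.0]]
contact_force: [-0.7, -0.3, -1.6]
gripper_width: 0.0233
gripper_force: 55.0
```

Request:
carry_out --pt "0 0 0.006 0 0.15" --pt "0 0 0.008 0 0.15" --pt "0 0 0.008 0 0.15" --pt "0 0 0.006 0 0.15" --pt "0 0 0.003 0 0.15" --pt "0 0 0.002 0 0.15" --pt "0 0 0.001 0 0.15" --pt "0 0 0.001 0 0.15" --pt "0 0 0 0 0.15" --pt "0 0 0 0 0.15"

```text
time_s: 42.55
position: [0.5725, 0.172, 0.1102]
ee_rot: [[0.846, -0.534, 0.0], [-0.534, -0.846, -0.0], [0.0, -0.0, -1.0]]
contact_force: [0.2, -0.1, -1.8]
gripper_width: 0.0234
gripper_force: 55.0
```

Down to 1 mm above the bottom, then release and rise.

Request:
carry_out --pt "0 0 0.003 0 0.15" --pt "0 0 0.003 0 0.15" --pt "0 0 0.002 0 0.15" --pt "0 0 0.001 0 0.15" --pt "0 0 0 0 0.15" --pt "0 0 0 0 0.6" --pt "0 0 0 0 0.6" --pt "0 0 0 0 0.6" --pt "0 0 0 0 0.6" --pt "0 0 0 0 0.6"

```text
time_s: 43.55
position: [0.5724, 0.172, 0.1011]
ee_rot: [[0.846, -0.534, 0.0], [-0.534, -0.846, -0.0], [0.0, -0.0, -1.0]]
contact_force: [-0.4, 0.6, -0.3]
gripper_width: 0.0559
gripper_force: 0.0
```

Request:
carry_out --pt "0 0 -0.005 0 0.6" --pt "0 0 -0.01 0 0.6" --pt "0 0 -0.015 0 0.6" --pt "0 0 -0.02 0 0.6" --pt "0 0 -0.02 0 0.6" --pt "0 0 -0.02 0 0.6" --pt "0 0 -0.02 0 0.6" --pt "0 0 -0.02 0 0.6" --pt "0 0 -0.02 0 0.6" --pt "0 0 -0.01 0 0.6"

```text
time_s: 44.55
position: [0.5732, 0.1722, 0.2639]
ee_rot: [[0.846, -0.534, 0.004], [-0.534, -0.846, 0.001], [0.003, -0.003, -1.0]]
contact_force: [-0.0, 0.1, 0.1]
gripper_width: 0.0566
gripper_force: 0.0
```

Request:
carry_out --pt "0.005 0.017 0 0 0.6" --pt "0.01 0.025 0 0 0.6" --pt "0.012 0.025 0 0 0.6" --pt "0.012 0.025 0 0 0.6" --pt "0.012 0.025 0 0 0.6" --pt "0.012 0.025 0 0 0.6" --pt "0.012 0.025 0 0 0.6" --pt "0.01 0.025 0 0 0.6" --pt "0.01 0.025 0 0 0.6" --pt "0 0 0 0 0.6"

```text
time_s: 45.55
position: [0.535, -0.0658, 0.2598]
ee_rot: [[0.843, -0.537, -0.003], [-0.537, -0.843, -0.002], [-0.001, 0.003, -1.0]]
contact_force: [-0.1, -0.6, 0.4]
gripper_width: 0.0564
gripper_force: 0.0
```

Run:
```python
from h import *
s=st()
for n in("wrist","top","scene"):
    c=imaging.calibration(n); im,d=imaging.snapshot(n); P=cloud(c,d)
    if n=="wrist": cv2.imwrite("pics/w9.png",im)
    for m,cx,cy,R,lo,hi in(("rodtop",.572,.172,.03,.155,.2),("bush",.5232,-.1393,.014,.06,.12)):
        r=np.hypot(P[...,0]-cx,P[...,1]-cy); B=P[(r<R)&(P[...,2]>lo)&(P[...,2]<hi)]
        if len(B)>3: print(n,m,len(B),((B.min(0)+B.max(0))/2).round(4),np.percentile(B[:,2],[25,50,75,95]).round(4))
```

```text
t 45.55 p [ 0.535  -0.0658  0.2598] F [-0.1  -0.58  0.44] w 0.0564 g 0.0
wrist rodtop 412 [0.5724 0.1714 0.1616] [0.1623 0.1647 0.1656 0.1665]
wrist bush 211 [ 0.5203 -0.14    0.0735] [0.082  0.0831 0.084  0.0847]
top rodtop 97 [0.57   0.1716 0.1625] [0.1613 0.1632 0.1648 0.1658]
top bush 9 [ 0.5207 -0.1491  0.0884] [0.0829 0.0834 0.0848 0.0997]
scene rodtop 54 [0.5702 0.1724 0.1618] [0.1598 0.1618 0.164  0.1658]
```

View pics/w9.png

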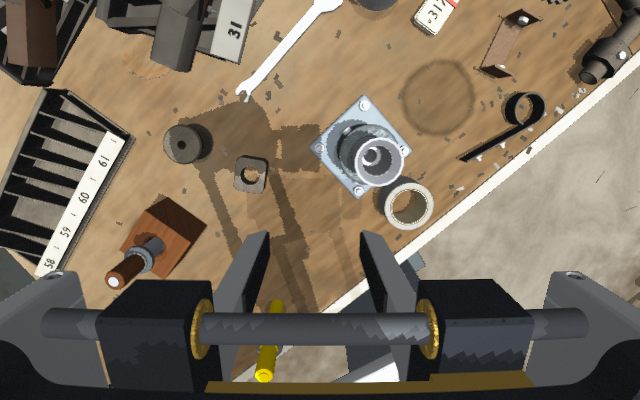

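The rod stands upright in its block at (130,265), top at z 0.165 as at the start. The bush top is about 54 mm below the rim, at (375,155), and the bystanders haven't moved. Handing in.

```bash
python3 -c "
from plant import sign_off
print(sign_off())"
```

```text
the job is handed in; nothing more can be done
None
```

I handed the job in at about 46 s, with no verdict shown: both bushes are pressed onto the seat at about 20 N (upper one's top about 54 mm below the rim), the rod is upright in its block, and the other things are where they were.

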